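Snap the lamp bracket onto the seat post

TASK

Take the larger of the two lamp brackets and push it straight down over the thick seat post, in line with it and about midway between its two wooden uprights, until its sprung arms snap round the post and it sits fully home and upright. Leave the smaller bracket where it stands.

Things in the scene. Friction and masses are not known exactly. Their poses are not given: they have to be found in the camera images.
- bracket_grip (a point): Larger lamp bracket, dark plastic, standing mouth down. Lug on top, 34 mm (x) x 24 mm (y) x 36 mm tall, for gripping; below it a back plate (y 40 mm) and two sprung arms, 46 mm over the mouth, for a 31 mm tube along x. Point: in the lug, 12 mm under its top, 24 mm over the plate, 69 mm over the bench; z up. Home: point 45 mm above the tube's axis, arms 23 mm below it. Snaps on at 5 to 20 N.
- small_grip (a point): The smaller lamp bracket, same shape for an 18 mm tube: lug 22 mm (x) x 16 mm (y) x 24 mm tall. Not wanted. Point on its lug 12 mm below the top, axes as on the larger one.
- post_mid (a point): The thick aluminium seat post, 31 mm in diameter, level, fixed in a bench stand 95 mm above the bench (axis), with a dark saddle clamp at one end. This point is on its axis, midway between the stand's two wooden uprights, which leave 150 mm free. x runs along the post, z up. The stand does not move; the bracket fits either way round.
- thin_mid (a point): The thin tube, 18 mm in diameter, in a second stand of the same kind, with a rubber plug at one end. Not wanted. Point and axes as on the thick post.
Things that resemble listed ones, but are neither listed nor needed, are in the scene too. Leave any purple look-alike of the part that bears bracket_grip alone.

How it is judged (in metres and radians):
At the end, for the whole second after the job is handed in: The larger bracket is snapped on the thick post: its grip point 40 to 49.5 mm above the post's axis and within 13 mm of it sideways, within 30 mm of midway between the uprights, in line with the post within 10 degrees and upright within 15 degrees, and let go (z of bracket_grip in the frame of post_mid between 0.04 and 0.0495 m and y of bracket_grip in the frame of post_mid between -0.013 and 0.013 m and x of bracket_grip in the frame of post_mid between -0.03 and 0.03 m and angle between the x axis of bracket_grip and the x axis of post_mid, either way round below 0.175 rad and angle between bracket_grip's own z axis and vertical below 0.26 rad); the robot touches nothing.
It fails at once if the smaller bracket is moved more than 30 mm (distance of small_grip from where it was at the start of the episode above 0.03 m).
It also fails if it takes over 35 s, if anything falls off the work surface, if the arm or the gripper's body presses on something with over 40 N, if the wrist force passes 120 N, or if a joint passes its speed limit or range.

ROBOT

A 6-joint arm with a two-finger parallel gripper is mounted at the origin on the work surface. World frame = base frame: x ahead of the robot, y to its left, z up, the work surface at z = 0. Lengths are in mm, angles in rad, forces in N, time in s.
With the tool pointing down it reaches from about 350 to 875 mm from the base axis. Payload 4.2 kg.
Tool frame: the origin (TCP) lies midway between the tips of the shut fingers; the grasp point (between the pads) lies robot.grasp_offset behind it (robot.grasp_offset is the distance from the TCP to the grasp point, in mm); z points along the fingers, y is the line along which they close (so a half turn about z gives the same grasp; the last joint's range is limited). The gripper opens to 85 mm and grips with 20 to 120 N. Pads are 22 mm wide; open, the fingers measure 114 mm over their backs; the gripper's body (76 mm by 85 mm) begins 54 mm behind the grasp point. The pads swing forward as they close: fully open they stand 13 mm farther back than shut.
Start: joints at [-1.08, 0.385, 0.008, 0, -1.194, -0.259], TCP at [143.599, -608.259, 231.312] pointing down, gripper open.
Joint ranges: [-3.14, 3.14], [-1.21, 2.06], [-1.07, 1.41], [-3.16, 2.05], [-2.99, -0.16], [-3.1, 3.1]. Speed limits (rad/s): [2.79, 2.79, 3.14, 3.14, 3.14, 3.14].

INTERFACE

Orientations are given as a unit quaternion [w, x, y, z].
In Python, from plant import robot, viewer, workorder gives the robot as it stands.
- The arm moves only by the shell command python3 -m crank 'ROWS' [OPENING]. ROWS is JSON, a list of rows, each a list of 4 numbers: the shift along the tool's x, y, z in mm, then the turn about the tool's z in degrees. A call has 1 to 12 rows; each row shifts and turns the commanded pose from where the row before left it, along the tool's axes as they then stand; what a row does not reach is not made up. A row lasts 1/12 s, in which the tool goes at most 41.7 mm and 7.16 degrees, less where a joint would pass 70% of its speed; a pose out of reach is approached as far as the arm can. A call with a gripper value outside its range is refused whole. OPENING is the opening, from 0 (shut) to 1 (fully open), set as the call begins (- or left out, the last holds). The fingers move at their own pace and stop on an object; the grip force is fixed at half the most. Time passes only in rows, so rows that do not move let the fingers close. It gives the time, the measured TCP pose, the force, the opening and the grip force at its end, in the units of the state.
- robot.get_state(): the state, without advancing time (a new reading comes with each control period).
- viewer.snapshot(name): name is "side" or "top"; returns (picture, depth): 400x640x3 uint8, red, green, blue; 400x640 float32, mm along the optical axis (not along the pixel's ray), 0 where there is no reading.
- viewer.camera_model(name): a dict with "camera_matrix" (3x3 intrinsics, pixels), "dist" ([k1, k2, p1, p2, k3] as OpenCV has them; the pictures are not rectified), "R" (3x3) and "t" (3): a world point X has camera coordinates R X + t. Camera axes: x right, y down, z forward; pixel columns grow to the right and rows downward; lengths in mm; the calibration is good to about 2 mm. A picture is of the moment at which its call begins. camera_model takes no time and is no camera call.
- workorder.hand_in(): hands the job in; it is judged then, once.
The state is a dict: "t": time; "q": joint angles; "qvel": joint speeds; "joint_torque": joint torques, N m; "tool_pos": TCP position; "eef_rot": TCP orientation; "force": force on the tool from outside, world axes, zero at the start; "wrist_torque": the same for the moment, N m; "finger_gap": opening from 0.0 (shut) to 1.0 (fully open); "grip_force": force on a finger pad.
Only numpy, scipy, OpenCV 4.12 (cv2) and the standard library are available. Lean on these libraries where they do the work, as an engineer would, in place of code of your own. Each camera call takes 0.05 s, during which the arm holds its last target. There are 200 camera calls.

## Working session

There is one attempt and no reset: what is moved stays moved. The work goes in short steps, Python scripts to look and compute and a shell command to move; the robot and the scene stay as the last step left them, time stands still between calls to the robot, and variables do not carry over. Pictures are saved under pics/ and viewed, at most 10 in all, crops included, and the job is handed in when it is done.

```bash
ls; mkdir -p pics
cat > h.py <<'E'
import numpy as np, cv2
from plant import robot, viewer, workorder
def world(cam,dep,u,v,m=None):
    c=viewer.camera_model(cam);K=np.array(c["camera_matrix"]);R=np.array(c["R"]);t=np.array(c["t"])
    p=cv2.undistortPoints(np.array([[[u,v]]],float),K,np.array(c["dist"]))[0,0]
    d=dep[int(v),int(u)] if m is None else m
    return R.T@(np.array([p[0]*d,p[1]*d,d])-t)
def cloud(cam,dep):
    c=viewer.camera_model(cam);K=np.array(c["camera_matrix"]);R=np.array(c["R"]);t=np.array(c["t"])
    h,w=dep.shape;uv=np.stack(np.meshgrid(np.arange(w),np.arange(h)),-1).reshape(-1,1,2).astype(float)
    p=cv2.undistortPoints(uv,K,np.array(c["dist"]))[:,0]
    P=np.c_[p,np.ones(len(p))]*dep.reshape(-1,1)
    return ((P-t)@R).reshape(h,w,3)
E
python3 - <<'E'
from h import *
for n in("top","side"):
    p,d=viewer.snapshot(n); np.save(f"{n}0.npy",d); cv2.imwrite(f"pics/{n}0.png",p[:,:,::-1])
    c=viewer.camera_model(n);print(n,-np.array(c["R"]).T@c["t"],(d==0).mean())
print(robot.get_state(),robot.grasp_offset)
E
```

```text
pics
top [414.12772615 -18.03411179 776.96734959] 0.0040703125
side [310.62525644 352.06971807 585.19119105] 0.00390625
{'t': 0.1, 'q': array([-1.08041975e+00,  3.85457760e-01,  6.74847156e-03, -4.35653530e-04,
       -1.19406120e+00, -2.58571361e-01]), 'qvel': array([-1.20105082e-03, -2.35032391e-03,  3.81628625e-03,  1.92988254e-03,
        2.92246661e-04,  3.42395659e-05]), 'joint_torque': array([-3.85147960e-04, -3.93318343e+01,  1.88930690e+01,  4.19791684e+00,
       -2.57619584e-03,  3.83301327e-06]), 'tool_pos': array([ 143.45154587, -607.75248564,  230.33864625]), 'eef_rot': array([-1.72617008e-04, -1.15563430e-01,  9.93299591e-01,  9.92736681e-04]), 'force': array([-0.53632883,  0.62097547, -0.7830575 ]), 'wrist_torque': array([ 0.006596  , -0.03248252,  0.01985166]), 'grip_force': 0.0, 'finger_gap': 0.9992651729384419} 18.700000000000003
```

View pics/top0.png

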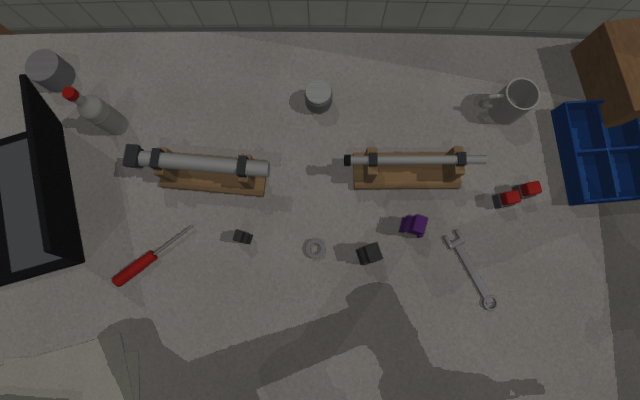

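View pics/side0.png

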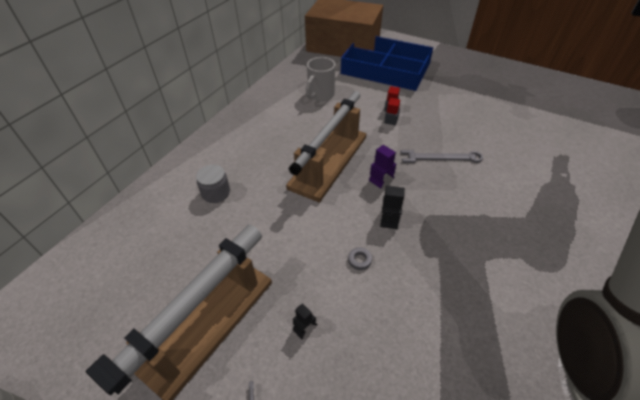

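Candidates in the top view are a dark bracket at (369,253), a smaller dark one at (243,237), a purple look-alike at (413,225) and red/dark items at (510,198). I choose (369,253) because it is dark and the larger of the two. The thick post with the dark saddle clamp runs from (125,155) to (268,168), and the thin tube is at (415,160). Next I check the choice in a close crop and measure.

Run:
```python
from h import *
d=np.load("top0.npy");W=cloud("top",d);p=cv2.imread("pics/top0.png")
a=cv2.resize(p[205:285,215:445],None,fx=3.4,fy=3.4,interpolation=cv2.INTER_CUBIC);b=cv2.resize(p[135:205,110:285],None,fx=4.4,fy=4.4,interpolation=cv2.INTER_CUBIC)
w=max(a.shape[1],b.shape[1]);f=lambda x:cv2.copyMakeBorder(x,0,0,0,w-x.shape[1],0)
cv2.imwrite("pics/crop.png",np.clip(np.vstack([f(a),f(b)])*1.5,0,255).astype('u1'))
for n,(u0,u1,v0,v1) in dict(big=(340,395,230,275),small=(225,260,222,252)).items():
    P=W[v0:v1,u0:u1].reshape(-1,3);zm=np.percentile(P[:,2],99.5)
    T=P[(P[:,2]>zm-8)]
    print(n,zm,len(T),T.mean(0),cv2.minAreaRect(T[:,:2].astype('f4')))
    T=P[P[:,2]>12];print(cv2.minAreaRect(T[:,:2].astype('f4')))
P=W[130:205,110:285].reshape(-1,3);T=P[P[:,2]>103]
print("post top",np.percentile(P[:,2],[90,95,99,99.9]),len(T))
for u in(150,170,190,210,220,230,250,262):
    c=W[140:200,u];i=np.where(c[:,2]>97)[0];print(u,i.min()+140,i.max()+140,c[i].mean(0).round(1),c[i,2].max().round(1),np.ptp(c[i],axis=0).round(1))
```

```text
big 83.29265975444433 234 [ 430.82363527 -108.70308563  104.88761333] ((418.023681640625, -73.2991943359375), (33.180084228515625, 106.8570556640625), 19.371938705444336)
((418.60040283203125, -78.1522216796875), (35.799583435058594, 115.2195053100586), 21.385543823242188)
small 61.61995260938382 95 [459.27256194 147.22875654  81.97846953] ((436.0570373535156, 71.92215728759766), (184.90460205078125, 21.7718563079834), 73.16737365722656)
((438.73712158203125, 71.87513732910156), (186.43251037597656, 23.95364761352539), 74.78559875488281)
post top [109.37839225 112.2347548  117.09745716 776.96734959] 2233
150 151 183 [589.1 300.4 147.8] 777.0 [203.7 343.1 674.7]
170 153 168 [597.8 281.  107.3] 110.8 [29.5  5.9 13. ]
190 143 169 [584.1 225.3 149. ] 777.0 [196.5 262.4 677.4]
210 157 171 [591.9 202.2 107.5] 110.8 [26.7  2.7  9.7]
220 158 171 [591.1 182.7 107.7] 111.6 [23.9  2.8 12. ]
230 159 172 [589.4 163.1 108. ] 112.3 [24.8  3.  11.7]
250 159 193 [578.  116.4 146.6] 777.0 [190.1 144.6 676.1]
262 160 175 [586.4 101.6 108. ] 112.8 [29.1  2.4 13. ]
```

View pics/crop.png

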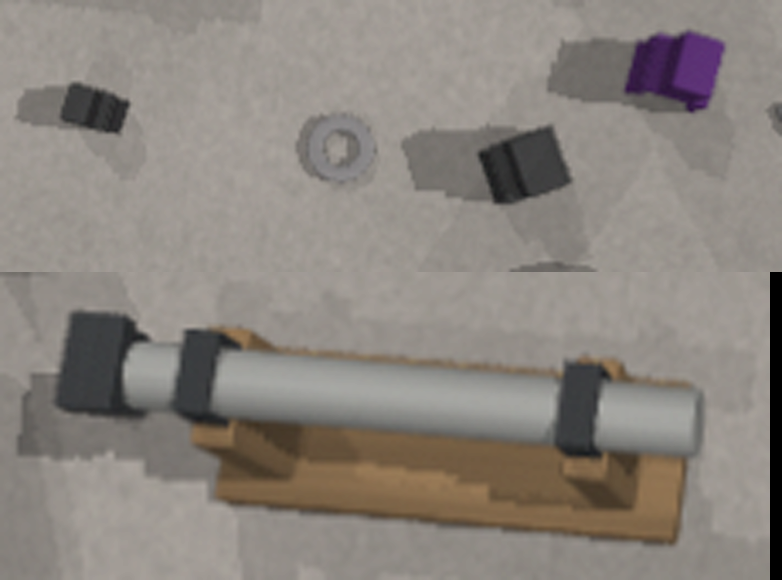

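The crop confirms it: the dark bracket at (369,253) is clearly larger than the one at (243,237), and the purple one is a look-alike. I remeasure with the zero-depth pixels masked out.

Run:
```python
from h import *
d=np.load("top0.npy");W=cloud("top",d);ok=d>0;d2=cv2.erode(ok.astype('u1'),np.ones((3,3)))>0
def sel(u0,u1,v0,v1,z0,z1=200):
    P=W[v0:v1,u0:u1][ok[v0:v1,u0:u1]];return P[(P[:,2]>z0)&(P[:,2]<z1)]
for n,b,h in(("big",(345,395,235,275),70),("small",(225,260,222,252),42)):
    T=sel(*b,h);print(n,len(T),T.mean(0).round(1),np.median(T[:,2]).round(1),cv2.minAreaRect(T[:,:2].astype('f4')))
    T=sel(*b,15);print(cv2.minAreaRect(T[:,:2].astype('f4')))
T=np.vstack([sel(165,186,145,180,97),sel(200,234,145,182,97)])
# cylinder fit: axis line y->x, z
from scipy.optimize import least_squares
def r(q): 
    x0,k,z0,m=q; y=T[:,1]-200
    return np.hypot((T[:,0]-x0-k*y)/np.hypot(1,k),T[:,2]-z0-m*y)-15.5
s=least_squares(r,[590,0,95,0],loss='soft_l1');print("axis x at y=200,slope,z,slope",s.x,s.cost,len(T))
# uprights: wood at mid height
p=cv2.imread("pics/top0.png").astype(int);wood=(p[:,:,2]-p[:,:,0]>25)&ok
M=wood.copy();M[:,:110]=0;M[:,290:]=0;M[:130]=0;M[210:]=0
for a,b in((3,40),(40,70),(70,120)):
    Q=W[M&(W[:,:,2]>a)&(W[:,:,2]<b)];print(a,b,len(Q),Q.min(0).round(),Q.max(0).round(),cv2.minAreaRect(Q[:,:2].astype('f4')))
Q=W[M&(W[:,:,2]>60)&(W[:,:,2]<120)];
for g in(Q[Q[:,1]>200],Q[Q[:,1]<200]):print("upright",len(g),g.min(0).round(),g.max(0).round())
```

```text
big 230 [ 431.4 -111.7   81. ] 81.1 ((431.7518615722656, -112.32408905029297), (33.24531173706055, 24.178539276123047), 19.744985580444336)
((431.8780517578125, -112.05801391601562), (35.799583435058594, 42.39371109008789), 21.385543823242188)
small 108 [460.4 151.6  57.6] 59.2 ((460.5668640136719, 152.68548583984375), (15.77205753326416, 21.84202003479004), 74.38875579833984)
((460.0909729003906, 150.3923797607422), (23.694168090820312, 23.95364761352539), 74.78560638427734)
axis x at y=200,slope,z,slope [5.94375083e+02 6.98383574e-02 9.47867334e+01 3.85962975e-03] 289.6538472397089 830
3 40 1576 [550. 112.   5.] [642. 343.  39.] ((596.542236328125, 225.95660400390625), (230.44761657714844, 78.99321746826172), 86.09300231933594)
40 70 50 [564. 132.  40.] [628. 303.  70.] ((596.2122192382812, 216.16041564941406), (170.87562561035156, 52.652008056640625), 86.16728973388672)
70 120 168 [563. 129.  70.] [629. 321. 114.] ((595.6388549804688, 224.8702392578125), (189.0847930908203, 54.735435485839844), 85.74526977539062)
upright 102 [575. 298.  60.] [629. 321.  92.]
upright 85 [563. 129.  61.] [616. 151. 114.]
```

```bash
cat >> h.py <<'E'
def to(x,y,z,yaw):
    "remaining move to TCP target in tool axes; yaw = world deg of tool y (mod 180)"
    from scipy.spatial.transform import Rotation as Ro
    s=robot.get_state();R=Ro.from_quat(np.roll(s["eef_rot"],-1)).as_matrix()
    a=np.degrees(np.arctan2(R[1,1],R[0,1]));t=-((yaw-a+90)%180-90)
    print("t",round(s["t"],2),"tcp",s["tool_pos"].round(1),"tilt",R[:,2].round(3),"yaw",a.round(1),"shift",(R.T@(np.array([x,y,z])-s["tool_pos"])).round(1),"turn",t.round(1),"F",s["force"].round(1),"gap",s["finger_gap"].round(2),"q",s["q"].round(2))
E
python3 -m crank '[[-27,28.5,4,-1],[-27,28.5,4,-1],[-27,28.5,4,-1],[-27,28.5,4,-1],[-27,28.5,4,-1],[-27,28.5,4,-1],[-27,28.5,4,0],[-27,28.5,4,0],[-27,28.5,4,0],[-27,28.5,4,0],[-27,28.5,4,0],[0,0,0,0]]' 1
python3 -c "
from h import *
to(431.7,-112,160,109.8)"
```

```text
t: 1.1
tool_pos: [334.9, -216.0, 186.8]
eef_rot: [0.0, -0.172, 0.985, 0.0]
force: [-0.8, -0.3, 0.3]
finger_gap: 1.002
grip_force: 0.0Traceback (most recent call last):
  File "<string>", line 3, in <module>
    to(431.7,-112,160,109.8)
    ~~^^^^^^^^^^^^^^^^^^^^^^
  File "h.py", line 19, in to
    print("t",round(s["t"],2),"tcp",s["tool_pos"].round(1),"tilt",R[:,2].round(3),"yaw",a.round(1),"shift",(R.T@(np.array([x,y,z])-s["tool_pos"])).round(1),"turn",t.round(1),"F",s["force"].round(1),"gap",s["finger_gap"].round(2),"q",s["q"].round(2))
                                                                                                                                                                                                            ^^^^^^^^^^^^^^^^^^^^^
AttributeError: 'float' object has no attribute 'round'
```

```bash
sed -i 's/s\["finger_gap"\].round(2)/round(s["finger_gap"],2)/' h.py
python3 - <<'E'
from h import *
to(431.7,-112,160,109.8)
d=np.load("top0.npy");W=cloud("top",d)[205:245,395:435].reshape(-1,3);T=W[(W[:,2]>15)&(W[:,2]<200)]
print("purple",T.min(0),T.max(0),cv2.minAreaRect(T[:,:2].astype('f4')))
E
```

```text
t 1.1 tcp [ 334.9 -216.   186.8] tilt [ 0.     0.001 -1.   ] yaw 109.8 shift [-126.3   65.1   26.9] turn -0.0 F [-0.8 -0.3  0.3] gap 1.0 q [-0.16  0.03 -0.57 -0.   -0.96 -1.06]
purple [ 466.91738215 -216.75239239   16.10203997] [ 511.01698131 -178.736912     84.22178401] ((489.1298522949219, -201.75743103027344), (39.28140640258789, 36.573875427246094), 74.06173706054688)
```

```bash
python3 -m crank '[[-25,13,9],[-25,13,9],[-25,13,9],[-25,13,9],[-26,13,9],[0,0,0],[0,0,0]]' 0.65 2>&1 | tail -3
python3 -m crank '[[-25,13,9,0],[-25,13,9,0],[-25,13,9,0],[-25,13,9,0],[-26,13,9,0],[0,0,0,0],[0,0,0,0]]' 0.65
python3 - <<'E'
from h import *
to(431.7,-112,51,109.8)
o=[]
for n,(v,u) in (("top",(190,300)),("side",(150,320))):
    p,d=viewer.snapshot(n);np.save(n+"1.npy",d);o.append(cv2.resize(p[v:v+130,u:u+150,::-1],None,fx=2.6,fy=2.6))
cv2.imwrite("pics/c1.png",np.clip(np.hstack(o)*1.6,0,255).astype('u1'))
E
```

```text
invalid input
t: 1.68
tool_pos: [430.9, -117.0, 141.4]
eef_rot: [-0.001, -0.168, 0.986, 0.0]
force: [-0.5, 0.2, -0.3]
finger_gap: 0.651
grip_force: 0.0
t 1.68 tcp [ 430.9 -117.   141.4] tilt [-0.002 -0.    -1.   ] yaw 109.4 shift [-2.6  4.4 90.4] turn -0.4 F [-0.5  0.2 -0.3] gap 0.65 q [ 0.1   0.18 -0.54 -0.   -0.86 -1.33]
```

View pics/c1.png

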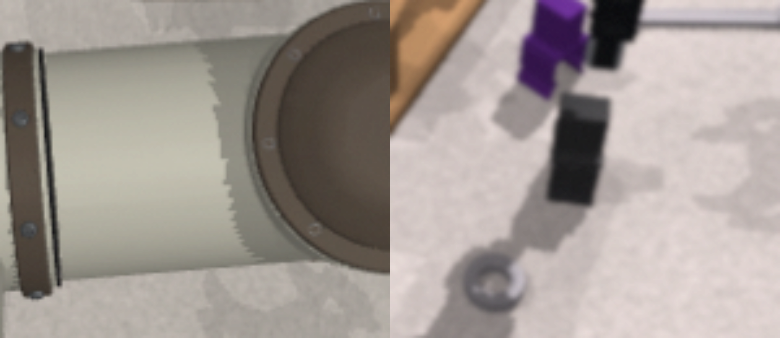

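The top camera is blocked by the arm. The side view shows the bracket at crop (580,150) with its near face clear, and a fingertip above and behind it at (615,30). I cross-check the lug position from the side depth.

Run:
```python
from h import *
for f in("side0.npy","side1.npy"):
    d=np.load(f);W=cloud("side",d);m=(d>0)&(np.abs(W[:,:,0]-432)<45)&(np.abs(W[:,:,1]+112)<40)
    T=W[m&(W[:,:,2]>76)&(W[:,:,2]<90)];print(f,len(T),T.mean(0),T.min(0),T.max(0),cv2.minAreaRect(T[:,:2].astype('f4')))
d=np.load("side1.npy");W=cloud("side",d);T=W[(d>0)&(np.abs(W[:,:,0]-432)<70)&(np.abs(W[:,:,1]+115)<70)&(W[:,:,2]>125)&(W[:,:,2]<165)];print("fingers",len(T),T.min(0),T.max(0))
c=cv2.imread("pics/side0.png")
```

```text
side0.npy 215 [ 431.94447395 -109.54951476   80.44903109] [ 412.89220606 -127.99111631   76.04305329] [451.68959413 -95.86565994  82.72176719] ((432.4966125488281, -111.21266174316406), (32.36182403564453, 24.754425048828125), 21.63558578491211)
side1.npy 211 [ 432.09167725 -109.99074903   80.38233986] [ 413.41107564 -127.85128386   76.10933019] [451.51861235 -95.67630601  83.4541408 ] ((432.5153503417969, -110.91976928710938), (32.924041748046875, 25.48023796081543), 19.435203552246094)
fingers 100 [ 409.90698542 -142.34536432  145.76114956] [450.68299524 -75.46781871 164.83671206]
```

Both cameras agree on the lug position to within 1 mm. I go down and grip.

```bash
python3 -m crank '[[-2.5,4.5,10,0],[0,0,20,0],[0,0,20,0],[0,0,20,0],[0,0,13,0],[0,0,6,0],[0,0,0,0],[0,0,0,0]]' 0.65
python3 -m crank '[[0,0,0,0],[0,0,0,0],[0,0,0,0],[0,0,0,0],[0,0,0,0],[0,0,0,0],[0,0,0,0],[0,0,0,0]]' 0
python3 -c "
from h import *
to(431.7,-112,215,109.8)"
```

```text
t: 2.45
tool_pos: [431.7, -113.2, 53.9]
eef_rot: [0.0, -0.167, 0.986, -0.0]
force: [0.6, -0.3, 1.2]
finger_gap: 0.652
grip_force: 0.0
t: 3.12
tool_pos: [432.4, -112.7, 54.3]
eef_rot: [0.001, -0.168, 0.986, -0.0]
force: [-0.9, 0.7, 7.1]
finger_gap: 0.27
grip_force: 59.9
t 3.12 tcp [ 432.4 -112.7   54.3] tilt [ 0.002 -0.    -1.   ] yaw 109.3 shift [   0.2    0.7 -160.7] turn -0.5 F [-0.9  0.7  7.1] gap 0.27 q [ 0.11  0.32 -0.65  0.   -0.61 -1.35]
```

```bash
python3 -m crank '[[0,0,-10,0],[0,0,-15,0],[0,0,-15,-6],[0,0,-15,-6],[0,0,-15,-6],[0,0,-15,-6],[0,0,-15,-6],[0,0,-15,-6],[0,0,-15,-6],[0,0,-15,-6],[0,0,-15,-6],[0,0,0,-6]]'
python3 -m crank '[[0,0,0,-6.5],[0,0,0,0],[0,0,0,0]]'
python3 -c "
from h import *
to(596,225,215,176)"
```

```text
t: 4.12
tool_pos: [433.2, -112.6, 216.2]
eef_rot: [0.002, -0.64, 0.768, -0.002]
force: [-0.5, -0.9, -0.7]
finger_gap: 0.27
grip_force: 59.0
t: 4.37
tool_pos: [431.3, -112.5, 213.0]
eef_rot: [-0.0, -0.68, 0.734, 0.0]
force: [1.3, 0.4, -0.5]
finger_gap: 0.272
grip_force: 59.0
t 4.37 tcp [ 431.3 -112.5  213. ] tilt [-0.001  0.    -1.   ] yaw 175.6 shift [-349.1 -138.4   -2. ] turn -0.4 F [ 1.3  0.4 -0.5] gap 0.27 q [ 0.11  0.09 -0.44 -0.   -1.04 -0.19]
```

```bash
python3 -m crank '[[-15,-6,0,0],[-31,-12.3,0,0],[-31,-12.3,0,0],[-31,-12.3,0,0],[-31,-12.3,0,0],[-31,-12.3,0,0],[-31,-12.3,0,0],[-31,-12.3,0,0],[-31,-12.3,0,0],[-31,-12.3,0,0],[-31,-12.3,0,0],[-24,-9.4,0,-0.4]]'
python3 -m crank '[[0,0,0,0],[0,0,0,0],[0,0,0,0],[0,0,0,0]]'
python3 - <<'E'
from h import *
to(596,225,160,176)
p,d=viewer.snapshot("side");np.save("side2.npy",d);cv2.imwrite("pics/s2.png",np.clip(cv2.resize(p[120:400,60:400,::-1],None,fx=2.1,fy=2.1)*1.6,0,255).astype('u1'))
W=cloud("side",d);m=d>0
T=W[m&(W[:,:,1]>170)&(W[:,:,1]<205)&(abs(W[:,:,0]-594)<30)&(W[:,:,2]>85)&(W[:,:,2]<115)]
from scipy.optimize import least_squares
r=lambda q:np.hypot(T[:,0]-q[0]-.07*(T[:,1]-225),T[:,2]-q[1])-15.5
s=least_squares(r,[596,95],loss='soft_l1');print("post axis x@225,z",s.x,len(T))
B=W[m&(abs(W[:,:,0]-596)<40)&(abs(W[:,:,1]-225)<40)&(W[:,:,2]>140)&(W[:,:,2]<230)];print("held",len(B),B.min(0),B.max(0))
E
```

```text
t: 5.37
tool_pos: [595.9, 227.5, 212.3]
eef_rot: [-0.0, -0.683, 0.731, 0.0]
force: [0.4, -0.8, -0.8]
finger_gap: 0.27
grip_force: 59.0
t: 5.7
tool_pos: [594.8, 224.3, 213.2]
eef_rot: [-0.0, -0.683, 0.731, 0.0]
force: [-0.4, 0.4, -0.3]
finger_gap: 0.268
grip_force: 59.0
t 5.7 tcp [594.8 224.3 213.2] tilt [-0.001 -0.    -1.   ] yaw 176.1 shift [-0.8 -1.1 53.2] turn 0.1 F [-0.4  0.4 -0.3] gap 0.27 q [ 0.61  0.42  0.01 -0.   -1.17 -0.68]
post axis x@225,z [596.96240993  94.75691024] 513
held 1320 [568.81024952 206.11660825 157.976872  ] [617.3793041  242.6956362  229.98531708]
```

View pics/s2.png

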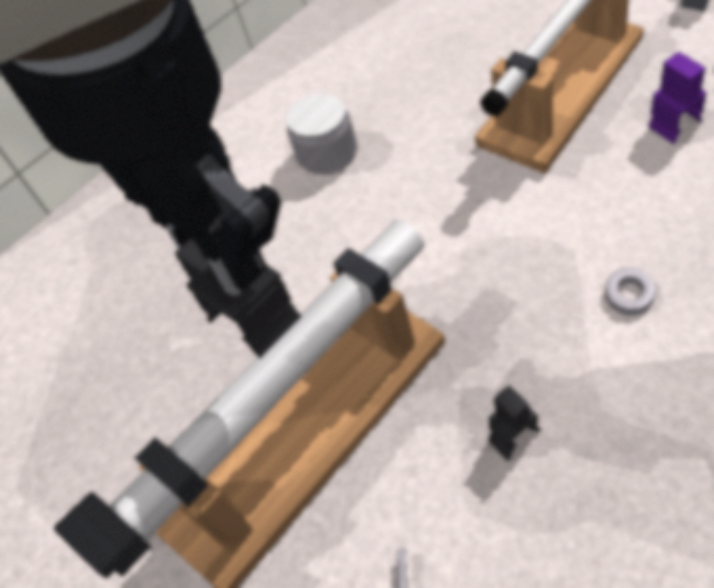

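The bracket hangs over the post at crop (265,315), between the clamps at (360,275) and (170,470), in line with it. I shift about 1.7 mm sideways and go down.

```bash
python3 -m crank '[[0,-1.7,8,0],[0,0,12,0],[0,0,12,0],[0,0,8,0],[0,0,4,0],[0,0,4,0],[0,0,4,0],[0,0,0,0]]'
python3 -m crank '[[0,0,4,0],[0,0,4,0],[0,0,4,0],[0,0,0,0]]'
python3 -c "
from h import *
to(596.5,224.3,125,176)"
```

```text
t: 6.42
tool_pos: [596.8, 224.9, 160.7]
eef_rot: [-0.0, -0.683, 0.73, 0.0]
force: [-1.0, 0.1, -1.1]
finger_gap: 0.267
grip_force: 59.0
t: 6.75
tool_pos: [596.5, 224.9, 148.2]
eef_rot: [-0.001, -0.683, 0.73, 0.0]
force: [0.6, -0.6, -1.1]
finger_gap: 0.273
grip_force: 59.0
t 6.75 tcp [596.5 224.9 148.2] tilt [-0.002 -0.001 -1.   ] yaw 176.2 shift [ 0.6 -0.1 23.2] turn 0.2 F [ 0.6 -0.6 -1.1] gap 0.27 q [ 0.61  0.47 -0.07 -0.   -1.03 -0.68]
```

```bash
python3 -m crank '[[0,0,4,0],[0,0,4,0],[0,0,4,0],[0,0,0,0]]'
python3 -m crank '[[0,0,4,0],[0,0,4,0],[0,0,3,0],[0,0,0,0],[0,0,0,0]]'
python3 -c "
from h import *
to(596.5,224.3,125,176)"
```

```text
t: 7.08
tool_pos: [597.4, 225.4, 138.1]
eef_rot: [0.001, -0.683, 0.73, -0.0]
force: [-0.8, 1.7, 2.5]
finger_gap: 0.268
grip_force: 59.6
t: 7.5
tool_pos: [597.2, 225.2, 126.0]
eef_rot: [0.0, -0.683, 0.73, -0.0]
force: [1.1, 0.9, 1.0]
finger_gap: 0.271
grip_force: 59.4
t 7.5 tcp [597.2 225.2 126. ] tilt [ 0.  0. -1.] yaw 176.2 shift [1.  0.6 1. ] turn 0.2 F [1.1 0.9 1. ] gap 0.27 q [ 0.61  0.49 -0.1   0.   -0.98 -0.68]
```

```bash
python3 -m crank '[[0,0,1,0],[0,0,1,0],[0,0,0,0]]'; python3 -m crank '[[0,0,1,0],[0,0,1,0],[0,0,0,0]]'
```

```text
t: 7.75
tool_pos: [597.2, 225.3, 125.9]
eef_rot: [0.0, -0.683, 0.73, -0.0]
force: [-3.4, -0.2, 7.8]
finger_gap: 0.27
grip_force: 60.5
t: 8.0
tool_pos: [597.3, 225.3, 125.9]
eef_rot: [0.001, -0.684, 0.73, -0.001]
force: [-6.4, 0.2, 14.6]
finger_gap: 0.268
grip_force: 61.5
```

The bracket is seated against the plate: it stopped at TCP 125.9 mm and the force is rising. I ease the load, release and back off.

```bash
python3 -m crank '[[0,0,-2,0],[0,0,-1.5,0],[0,0,0,0]]'; python3 -m crank '[[0,0,0,0],[0,0,0,0],[0,0,0,0],[0,0,0,0],[0,0,0,0],[0,0,0,0]]' 0.7
python3 -m crank '[[0,0,-8,0],[0,0,-15,0],[0,0,-20,0],[0,0,-25,0],[0,0,-25,0],[0,0,-25,0],[0,30,0,0],[0,35,0,0],[0,35,0,0],[0,35,0,0],[0,35,0,0],[0,0,0,0]]'
python3 - <<'E'
from h import *
p,d=viewer.snapshot("side");W=cloud("side",d);m=d>0
cv2.imwrite("pics/s3.png",np.clip(cv2.resize(p[180:380,80:320,::-1],None,fx=2.5,fy=2.5)*1.6,0,255).astype('u1'))
T=W[m&(abs(W[:,:,0]-596)<35)&(abs(W[:,:,1]-225)<40)&(W[:,:,2]>146)&(W[:,:,2]<170)];print(len(T),np.median(T[:,2]),T.max(0),cv2.minAreaRect(T[:,:2].astype('f4')))
to(596,225,125,176)
E
```

```text
t: 8.25
tool_pos: [597.2, 225.3, 126.0]
eef_rot: [0.0, -0.683, 0.73, -0.0]
force: [-1.0, 1.1, 3.1]
finger_gap: 0.27
grip_force: 59.8
t: 8.75
tool_pos: [597.0, 225.1, 125.6]
eef_rot: [-0.0, -0.683, 0.73, 0.0]
force: [-0.2, -0.4, -1.2]
finger_gap: 0.696
grip_force: 0.0
t: 9.75
tool_pos: [422.6, 235.5, 244.8]
eef_rot: [-0.0, -0.684, 0.729, 0.001]
force: [-0.0, -1.3, 0.1]
finger_gap: 0.701
grip_force: 0.0
  return _methods._mean(a, axis=axis, dtype=dtype,
  ret = ret.dtype.type(ret / rcount)
Traceback (most recent call last):
ValueError: zero-size array to reduction operation maximum which has no identity
```

View pics/s3.png

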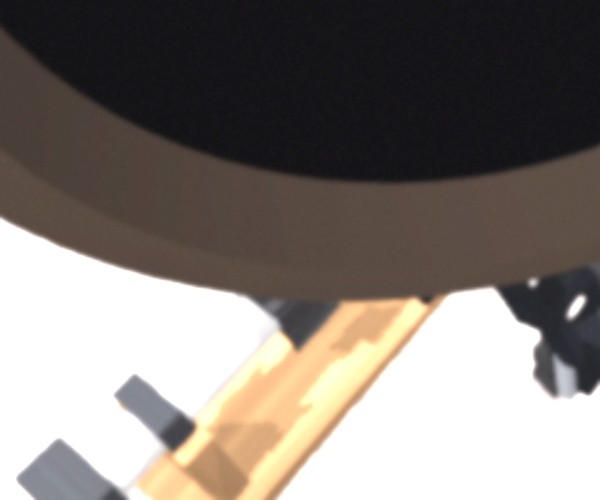

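The arm's wrist blocks the side view. I move away to the robot's right (along -y) and look again.

```bash
python3 -m crank '[[20,0,0,0],[35,0,0,0],[35,0,0,0],[35,0,0,0],[35,0,0,0],[35,0,0,0],[35,0,0,0],[35,0,0,0],[35,0,0,0],[35,0,0,0],[20,0,0,0],[0,0,0,0]]'
python3 - <<'E'
from h import *
o=[]
for n,(v,u) in (("top",(120,110)),("side",(220,80))):
    p,d=viewer.snapshot(n);W=cloud(n,d);m=d>0
    o.append(cv2.resize(p[v:v+160,u:u+190,::-1],None,fx=2.1,fy=2.1))
    T=W[m&(abs(W[:,:,0]-596)<35)&(abs(W[:,:,1]-225)<40)&(W[:,:,2]>143)&(W[:,:,2]<170)]
    if len(T):print(n,len(T),np.median(T[:,2]),T.max(0),cv2.minAreaRect(T[:,:2].astype('f4')))
    W=W[m&(W[:,:,2]>42)&(W[:,:,2]<80)&(abs(W[:,:,0]-460)<30)&(abs(W[:,:,1]-152)<30)];print("small",W.mean(0) if len(W) else 0)
cv2.imwrite("pics/c4.png",np.clip(np.hstack(o)*1.5,0,255).astype('u1'))
to(596,225,125,176)
E
```

```text
t: 10.8
tool_pos: [404.1, -120.9, 244.3]
eef_rot: [-0.0, -0.681, 0.732, -0.0]
force: [0.2, 0.3, -0.1]
finger_gap: 0.706
grip_force: 0.0
top 265 152.37319308322097 [608.03024536 241.28634931 155.67198061] ((595.9248046875, 224.3866424560547), (32.789161682128906, 24.810083389282227), 86.26676940917969)
small [467.48836201 151.13844272  58.50281256]
side 538 151.99790921096118 [609.75354249 242.12909605 154.97455459] ((596.642822265625, 224.43484497070312), (34.36952209472656, 25.739490509033203), 85.17643737792969)
small [459.59868953 155.29460611  55.73129671]
t 10.9 tcp [ 404.3 -118.7  244.2] tilt [ 0.001 -0.    -1.   ] yaw 176.0 shift [-356.2 -167.3  119.3] turn 0.0 F [-0.6  0.   0.3] gap 0.7 q [ 0.1   0.02 -0.43  0.   -1.12 -0.17]
```

View pics/c4.png

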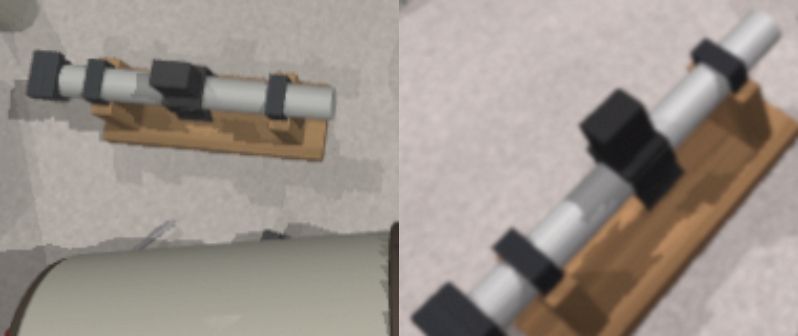

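The bracket sits upright round the post at crop (178,85) in the top view and (630,145) in the side view, midway between the clamps. Its top is at z = 152 mm, so the grip point is about 45 mm above the axis. The arm is clear of everything.

```bash
python3 -c "
from plant import workorder
print(workorder.hand_in())"
```

```text
the job is handed in; nothing more can be done
None
```

The larger bracket is snapped fully home, upright and in line about midway along the thick post; the smaller bracket was left where it stood, and the job was handed in at about 11 s, though the hand-in returned no verdict.

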